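# Set and lock a vegetable slicer's thickness wheel

### The job

The vegetable slicer has to be set before slicing. With a fingertip, flick its thumbwheel forward click by click (the top of the wheel goes towards the slicer's loop handle) until the red lobe stands straight up at the black index line, then push the orange lock slide towards the wheel, all the way home. Nothing needs to be grasped: do not lift or shove the slicer, and leave the food holder and everything else as they stand.

Things in the scene. Friction and masses are not known exactly. Their poses are not given: they have to be found in the camera images.
- slicer: loose 1.8 kg vegetable slicer on rubber feet: clear catch box, white frame, steel deck, 126 mm wide, 78 high. Origin: centre of its underside; +y runs along it to the black loop handle (end at y = 220 mm), -x to the white control pod (middle line x = -85, y -91 to 81, 44 wide, 52 high). The white rail beside the pod (x -63 to -49) bears the black index line level with the wheel's axle.
- wheel_axle (a point): thumbwheel centre, at (-85, 25, 55) mm in the slicer's frame, axle along the slicer's x. Black wheel 14 mm wide, 70 mm over eight round lobes (11 mm thick, centres 29.5 mm from the axle, 45 degrees apart; hub radius 26.5). The upper half stands out of the pod. On every click one lobe points straight up, tip 35 mm above the axle.
- red_lobe (a point): tip of the one red lobe, 35 mm from the axle. Wanted straight above the axle. It starts one to three clicks short: 45, 90 or 135 degrees from upright on the slicer's -y side.
- wheel (a joint): wheel angle (rad), grows as its top moves to the slicer's +y. Clicks every 0.785; stops near 0 and 5.5. Wanted 3.927 (fifth click, red lobe up). A spring holds each click: a top lobe pushed along takes some 2.5 to 3 N at most for the first half of a click, then the wheel snaps on to the next by itself. It also turns back. It cannot turn while locked.
- lock (a joint): travel of the orange lock slide (m): 0 to 0.002 (open) at the start, 0.012 fully home; grows to the slicer's +y, towards the wheel. Friction 1.5 N, it stays where it is left. Its tongue enters the wheel only when the wheel stands on a click.
- lock_top (a point): top of the orange lock slide's raised rear part, 68 mm over the worktop. That part is 20 mm wide (x) and 12 mm long (y, 6 mm either way from here); its upright rear face, 6 mm to -y of here, is 16 mm high. Behind it, to -y, the pod's top is bare for 30 mm or more, 50 to 52 mm over the worktop: a fingertip can stand there and push the slide to +y.
- food_holder: loose grey round food holder with a knob, 84 mm across and 50 mm high, resting on the slicer's deck towards the handle; to be left there
- onion: red onion on the chopping board, leave alone
- tomato: small tomato on the chopping board, leave alone
- garlic: garlic bulb on the chopping board, leave alone
- salt: salt shaker 44 mm wide, 90 mm high, on the worktop, leave alone
- spice: spice jar 41 mm wide, 105 mm high, on the worktop, leave alone
- wallcab_corner: wall cabinet, fixed: it hangs over the worktop to the left of the slicer and behind it, from about x = 0.58 away from the robot and y = -0.03 to 0.55, underside 0.44 m over the worktop. A wrist held high can strike it: draw the arm back before swinging across.
There are look-alikes about, which are no part of the job. Of the things shaped like the food_holder, the grey one is meant.

How it is judged:
By the outcome, as a careful person would: the job done as asked, in the order asked, and still so for the second after the job is handed in, with the robot touching nothing.
It also fails if it takes over 54 s, if anything falls off the work surface, if the arm or the gripper's body presses on something with over 40 N, if the wrist force passes 120 N, or if a joint passes its speed limit or range.

### The arm

A 6-joint arm with a two-finger parallel gripper is mounted at the origin on a cart in front of the work surface, level with it; the furniture and walls round the work are solid. World frame = base frame: x ahead of the robot, y to its left, z up, the work surface at z = 0. Lengths are in m, angles in degrees, forces in N, time in s.
With the tool pointing down it reaches from about 0.25 to 0.725 m from the base axis. Payload 9.7 kg.
Tool frame: the origin (TCP) lies midway between the tips of the shut fingers; the grasp point (between the pads) lies bot.hold_point_z behind it (bot.hold_point_z is the distance from the TCP to the grasp point, in m); z points along the fingers, y is the line along which they close (so a half turn about z gives the same grasp; the last joint's range is limited). The gripper opens to 85 mm and grips with 20 to 120 N. Pads are 22 mm wide; open, the fingers measure 114 mm over their backs; the gripper's body (76 mm by 85 mm) begins 54 mm behind the grasp point. The pads swing forward as they close: fully open they stand 13 mm farther back than shut.
Start: joints at [-71.62, 4.979, 10.078, 95.1, 0, 90], TCP at [0.173, -0.522, 0.231] pointing down, gripper open.
Joint ranges: [-179.16, 179.16], [-48.56, 103.87], [-65.8, 70.77], [-126.05, 130.52], [-82.76, 87.17], [-180, 180]. Speed limits (degrees/s): [127.2, 127.2, 147.25, 180, 180, 180].

### API

Orientations are given as [roll, pitch, yaw] about the fixed x, y, z axes, in that order (R = Rz(yaw) Ry(pitch) Rx(roll)).
In Python, from workcell import bot, camera, camera_model, ticket gives the robot as it stands.
- The arm moves only by the tool send_rows, never from a script. Its argument "targets" is text: rows parted by semicolons, each of 5 numbers parted by spaces: the shift along the tool's x, y, z in mm, then the turn about the tool's z in degrees, then the closure in counts, from 0 (fully open) to 255 (shut). A call has 1 to 20 rows; each row is the pose to reach, as a shift and turn from the pose commanded when the call began, along the tool's axes at that moment; what a row does not reach only later rows make up. A row lasts 1/8 s, in which the tool goes at most 62.5 mm and 10.7 degrees, less where a joint would pass 70% of its speed; a pose out of reach is approached as far as the arm can. A call with a gripper value outside its range is refused whole. The fingers move at their own pace and stop on an object; "newtons" is the grip in N (left out, the last holds). Time passes only in rows, so rows that repeat a pose let the fingers close. It gives the time, the measured TCP pose, the force, the opening and the grip force at its end, in the units of the state.
- bot.get_obs(): the state, without advancing time (a new reading comes with each control period).
- camera(name): name is "side" or "top"; returns the picture (420x560x3 uint8, blue, green, red); there is no depth.
- camera_model(name): a dict with "K" (3x3 intrinsics, pixels), "pose" (4x4, takes a point from camera to world coordinates). Camera axes: x right, y down, z forward; pixel columns grow to the right and rows downward; lengths in m; the calibration is good to about 2 mm. A picture is of the moment at which its call begins. camera_model takes no time and is no camera call.
- ticket.job_done(): hands the job in; it is judged then, once.
The state is a dict: "time": time; "q": joint angles; "qd": joint speeds; "joint_efforts": joint torques, N m; "ee_pos": TCP position; "tcp_rot": TCP orientation; "wrist_force": force on the tool from outside, world axes, zero at the start; "torque": the same for the moment, N m; "opening": finger opening in m; "grasp_force": force on a finger pad.
Only numpy, scipy, OpenCV 4.12 (cv2) and the standard library are available. Lean on these libraries where they do the work, as an engineer would, in place of code of your own. Each camera call takes 0.05 s, during which the arm holds its last target. There are 200 camera calls.

## Working session

There is one attempt and no reset: what is moved stays moved. The work goes in short steps, Python scripts to look and compute and a tool call to move; the robot and the scene stay as the last step left them, time stands still between calls to the robot, and variables do not carry over. Pictures are saved under pics/ and viewed, at most 10 in all, crops included, and the job is handed in when it is done.

Besides the shell and the picture viewer there is one more tool, called after "Request:" in YAML: its name, and indented under it one key for each argument. send_rows: Moves the arm, as the interface text tells. Its arguments: {"type":"object","properties":{"targets":{"type":"string"},"newtons":{"type":"number"}},"required":["targets"]}

```bash
mkdir -p pics; ls
python3 - <<'E'
from workcell import bot,camera,camera_model
import cv2,numpy as np
for n in("side","top"):
    cv2.imwrite(f"pics/{n}0.png",camera(n)); m=camera_model(n); print(n,np.round(m["K"],1).tolist(),np.round(m["pose"],3).tolist())
o=bot.get_obs(); print(o["time"],o["ee_pos"],o["tcp_rot"],o["opening"],bot.hold_point_z)
E
```

```text
pics
side [[541.0, 0.0, 277.3], [0.0, 541.0, 216.6], [0.0, 0.0, 1.0]] [[1.0, 0.007, 0.016, 0.53], [-0.009, -0.589, 0.808, -1.387], [0.015, -0.808, -0.589, 1.32], [0.0, 0.0, 0.0, 1.0]]
top [[406.1, 0.0, 272.5], [0.0, 406.1, 215.2], [0.0, 0.0, 1.0]] [[-0.178, -0.811, 0.557, -0.295], [-0.984, 0.139, -0.112, 0.242], [0.013, -0.568, -0.823, 1.478], [0.0, 0.0, 0.0, 1.0]]
0.1 [ 0.17337529 -0.5217369   0.23064952] [-1.79929655e+02 -1.08599535e-03  1.83814608e+01] 0.08554109355690492 0.0187
```

View pics/side0.png

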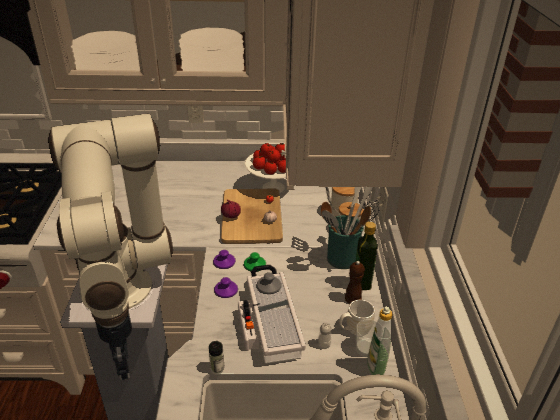

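View pics/top0.png

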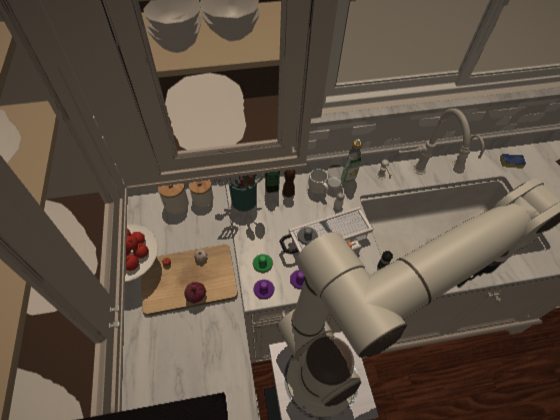

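The slicer is at about (275,315) in the side view, with its loop handle at (263,270), the pod on the left at (247,320) and the grey holder at (268,283). The look-alikes are two purple holders (224,260) and (227,287) and a green one (255,262). In the top view the arm partly hides the slicer. Next is a close crop.

Run:
```python
import cv2,numpy as np
im=cv2.imread("pics/side0.png")
c=im[258:366,226:316]; c=cv2.resize(c,None,fx=5.5,fy=5.5,interpolation=cv2.INTER_CUBIC)
t=cv2.imread("pics/top0.png")[195:275,270:385]; 
cv2.imwrite("pics/crop0.png",c)
h=cv2.cvtColor(im,cv2.COLOR_BGR2HSV)
for y in range(296,335): print(y,[tuple(h[y,x]) and "%d/%d/%d"%tuple(h[y,x]) for x in range(240,258)] if 300<=y<=332 and y%1==0 and False else "",end="")
```

```text
296 297 298 299 300 301 302 303 304 305 306 307 308 309 310 311 312 313 314 315 316 317 318 319 320 321 322 323 324 325 326 327 328 329 330 331 332 333 334
```

View pics/crop0.png

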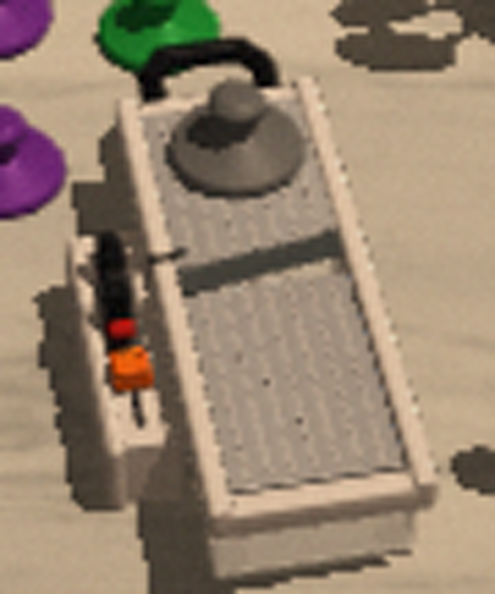

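The crop shows the black wheel at crop (113,285), the red lobe low on its near side at (121,327), the orange lock at (131,368) and the index line at (165,257). Choice: the grey holder's slicer and its black wheel. Next I work out the pose.

```bash
cat > h.py <<'E'
import cv2,numpy as np
from workcell import bot,camera,camera_model
def ray(n,uv):
    m=camera_model(n);P=np.array(m["pose"]);d=P[:3,:3]@np.linalg.inv(m["K"])@np.array([uv[0],uv[1],1.]);return P[:3,3],d
def onz(n,uv,z):
    c,d=ray(n,uv);return c+d*(z-c[2])/d[2]
def proj(n,p):
    m=camera_model(n);P=np.array(m["pose"]);q=np.array(m["K"])@(P[:3,:3].T@(np.array(p)-P[:3,3]));return q[:2]/q[2]
def cent(im,lo,hi,x0,y0,x1,y1):
    h=cv2.cvtColor(im,cv2.COLOR_BGR2HSV)[y0:y1,x0:x1];m=cv2.inRange(h,lo,hi);ys,xs=np.nonzero(m)
    return (xs.mean()+x0,ys.mean()+y0,len(xs),xs.min()+x0,xs.max()+x0,ys.min()+y0,ys.max()+y0) if len(xs) else None
E
python3 - <<'E'
from h import *
im=cv2.imread("pics/side0.png")
f=lambda x,y:(226+(x+.5)/5.5-.5,258+(y+.5)/5.5-.5)
C={k:onz("side",f(*v),.078)*1000 for k,v in dict(tl=(123,103),tr=(308,82),bl=(213,515),br=(433,492)).items()}
for k,v in C.items(): print(k,v.round(1))
d=(C['tl']-C['bl']+C['tr']-C['br'])[:2]; w=(C['tr']-C['tl']+C['br']-C['bl'])[:2]
print("yaw y",np.degrees(np.arctan2(d[1],d[0])),"x",np.degrees(np.arctan2(w[1],w[0])),np.hypot(*d)/2,np.hypot(*w)/2, "c",sum(C.values())/4)
o=cent(im,(8,150,120),(20,255,255),240,300,262,335); r=cent(im,(0,170,60),(5,255,255),240,300,262,335); b=cent(im,(0,0,0),(180,255,55),240,295,254,322)
print("or",o,"red",r,"blk",b)
print("lock",onz("side",o[:2],.064)*1000,"line",onz("side",f(168,256),.078)*1000,"wheelblk z.07",onz("side",b[:2],.075)*1000)
for n,u in(("handle top",(205,45)),):print(n,onz("side",f(*u),.07)*1000)
E
```

```text
tl [462.3 -26.   78. ]
tr [576.5  -5.9  78. ]
bl [ 520.9 -346.6   78. ]
br [ 638.1 -330.7   78. ]
yaw y 100.54914419228396 x 8.849040481107574 328.2625735563852 117.02861241332637 c [ 549.4364144  -177.32420359   78.        ]
or (np.float64(249.48979591836735), np.float64(324.46938775510205), 49, np.int64(246), np.int64(253), np.int64(321), np.int64(328)) red (np.float64(247.875), np.float64(317.3125), 16, np.int64(246), np.int64(250), np.int64(316), np.int64(319)) blk (np.float64(246.0408163265306), np.float64(309.265306122449), 98, np.int64(243), np.int64(253), np.int64(300), np.int64(321))
lock [ 473.89231343 -230.28083905   64.        ] line [ 492.90589396 -156.62850948   78.        ] wheelblk z.07 [ 461.42144259 -176.37278475   75.        ]
handle top [511.9551847   37.38519618  70.        ]
```

```bash
cat >> h.py <<'E'
A=np.radians(10.2);R=np.array([[np.cos(A),-np.sin(A),0],[np.sin(A),np.cos(A),0],[0,0,1]]);O=np.array([.5525,-.1715,0])
W=lambda *p:R@(np.array(p)/1000)+O
S=lambda p:(R.T@(np.array(p)-O))*1000
E
python3 - <<'E'
from h import *
for a in(0,45,90,135):
    t=np.radians(a);print(a,proj("side",W(-85,25-32*np.sin(t),55+32*np.cos(t))).round(1))
c,d=ray("side",(247.9,317.3));n=R[:,0];p=c+d*((W(-85,0,0)-c)@n)/(d@n);print("red in slicer",S(p).round(1))
print("lock S",S(onz("side",(249.5,324.5),.064)).round(1))
im=camera("top");cv2.imwrite("pics/t1.png",im)
for n,p in(("axletop",W(-85,25,90)),("locktop",W(-85,-40,68)),("handle",W(0,220,60)),("bl",W(-63,-150,78)),("br",W(63,-150,78))):print(n,p.round(3),proj("side",p).round(1),proj("top",p).round(1))
E
```

```text
0 [247.1 303.3]
45 [248.2 310.5]
90 [248.7 317.7]
135 [248.4 320.5]
red in slicer [-85.   13.   35.9]
lock S [-87.8 -44.1  64. ]
axletop [ 0.464 -0.162  0.09 ] [247.1 302.6] [334.1 244.2]
locktop [ 0.476 -0.226  0.068] [250.2 322.5] [347.9 242.2]
handle [0.514 0.045 0.06 ] [263.3 266.5] [280.3 245.2]
bl [ 0.517 -0.33   0.078] [263.1 346.8] [369.9 228.7]
br [ 0.641 -0.308  0.078] [305. 341.] [355.9 205.4]
```

Start pixels match red at 90° (two clicks). I'll use the open gripper and push with the rear finger's inner face, because one finger fits between the lobes. First I go above the wheel.

Request:
send_rows:
  targets: "20 -14 0 1 0;55 -38 0 2 0;95 -66 0 3 0;140 -97 0 4 0;185 -128 0 5 0;230 -159 0 6 0;275 -190 0 7 0;315 -218 0 8 0;350 -242 20 8.2 0;375 -260 45 8.2 0;390 -270 70 8.2 0;393 -272 81 8.2 0;393 -272 81 8.2 0;393 -272 81 8.2 0"

```text
time: 1.9
ee_pos: [0.4606, -0.1406, 0.1514]
tcp_rot: [180.0, -0.1, 10.1]
wrist_force: [-0.2, 0.3, -0.2]
opening: 0.0858
grasp_force: 0.0
```

Run:
```python
from h import *
s=camera("side");t=camera("top");o=bot.get_obs()
print(o["time"],o["ee_pos"],o["tcp_rot"],o["wrist_force"],S(o["ee_pos"]))
a=cv2.resize(s[225:365,205:325],None,fx=3.3,fy=3.3,interpolation=cv2.INTER_CUBIC)
b=cv2.resize(t[180:290,260:390],None,fx=3,fy=3,interpolation=cv2.INTER_CUBIC)
c=np.zeros((max(a.shape[0],b.shape[0]),a.shape[1]+b.shape[1],3),np.uint8);c[:a.shape[0],:a.shape[1]]=a;c[:b.shape[0],a.shape[1]:]=b
cv2.imwrite("pics/v2.png",c)
```

```text
2.0 [ 0.46074473 -0.14060317  0.15136212] [ 1.79955232e+02 -7.80672578e-02  1.01245139e+01] [-0.39856126  0.1946839   0.59848703] [-84.833781    46.65698232 151.36211704]
```

View pics/v2.png

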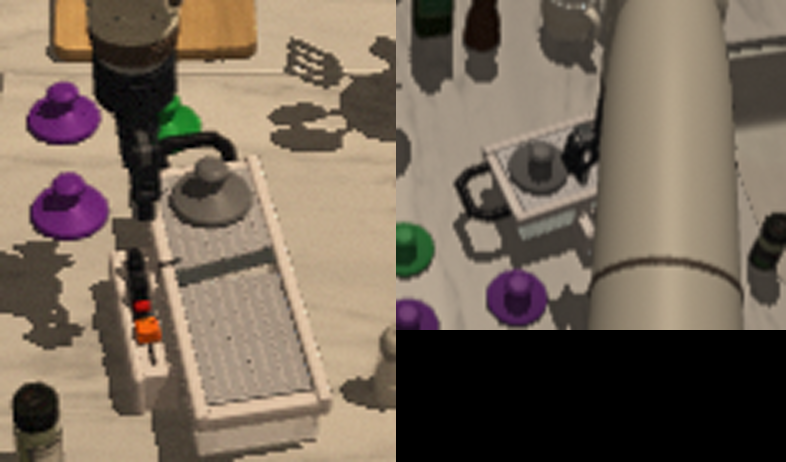

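The side view shows the rear fingertip at crop (147,215), just past the wheel and in line with it; red (143,305), orange (148,329). I descend behind the top lobe.

Request:
send_rows:
  targets: "0 0 20 0 0;0 0 45 0 0;0 0 65 0 0;0 0 74 0 0;0 0 78 0 0;0 0 78 0 0"

```text
time: 2.75
ee_pos: [0.4608, -0.1401, 0.0728]
tcp_rot: [180.0, -0.0, 10.2]
wrist_force: [-0.5, 0.1, 0.3]
opening: 0.0853
grasp_force: 0.0
```

Request:
send_rows:
  targets: "0 -4 0 0 0;0 -8 0 0 0;0 -10 0 0 0;0 -12 0 0 0;0 -12 0 0 0"

```text
time: 3.38
ee_pos: [0.4585, -0.1279, 0.0723]
tcp_rot: [180.0, -0.0, 10.2]
wrist_force: [-0.3, -0.1, 0.9]
opening: 0.0856
grasp_force: 0.0
```

Request:
send_rows:
  targets: "0 -2 0 0 0;0 -4 0 0 0;0 -4 0 0 0"

```text
time: 3.75
ee_pos: [0.4578, -0.1243, 0.0723]
tcp_rot: [180.0, 0.0, 10.2]
wrist_force: [-0.5, -1.4, -0.5]
opening: 0.0853
grasp_force: 0.9
```

Request:
send_rows:
  targets: "0 -2 0 0 0;0 -4 0 0 0;0 -4 0 0 0"

```text
time: 4.12
ee_pos: [0.4572, -0.12, 0.0725]
tcp_rot: [-180.0, -0.0, 10.2]
wrist_force: [0.3, -0.2, 0.4]
opening: 0.0852
grasp_force: 0.9
```

Request:
send_rows:
  targets: "0 -2 -1 0 0;0 -4 -1 0 0;0 -5 -1 0 0;0 -5 -1 0 0"

```text
time: 4.62
ee_pos: [0.4561, -0.115, 0.0732]
tcp_rot: [-180.0, 0.0, 10.2]
wrist_force: [-0.2, 0.1, -0.4]
opening: 0.0855
grasp_force: 0.0
```

Request:
send_rows:
  targets: "0 -1 0 0 0;0 -2 0 0 0;0 -3 0 0 0;0 -3 0 0 0"

```text
time: 5.12
ee_pos: [0.4557, -0.1122, 0.0733]
tcp_rot: [-180.0, -0.0, 10.2]
wrist_force: [0.2, 0.5, -1.3]
opening: 0.0855
grasp_force: 0.0
```

Request:
send_rows:
  targets: "0 -1 0 0 0;0 -2 0 0 0;0 -3 0 0 0;0 -3 0 0 0"

```text
time: 5.62
ee_pos: [0.455, -0.1091, 0.0732]
tcp_rot: [-180.0, 0.0, 10.2]
wrist_force: [-1.2, 0.7, -1.5]
opening: 0.0855
grasp_force: 0.9
```

Request:
send_rows:
  targets: "0 0 -8 0 0;0 0 -20 0 0;0 0 -40 0 0;0 0 -60 0 0;0 0 -60 0 0"

```text
time: 6.25
ee_pos: [0.4562, -0.1098, 0.1354]
tcp_rot: [179.9, -0.2, 10.2]
wrist_force: [0.0, 0.1, 0.2]
opening: 0.0852
grasp_force: 0.0
```

```bash
cat >> h.py <<'E'
def look(f):
    s=camera("side");o=bot.get_obs();print(o["time"],S(o["ee_pos"]).round(1),o["wrist_force"].round(1))
    print("or",cent(s,(8,150,120),(20,255,255),240,295,262,335),"red",cent(s,(0,170,60),(5,255,255),240,295,262,335))
    cv2.imwrite(f,cv2.resize(s[270:350,220:320],None,fx=5,fy=5,interpolation=cv2.INTER_CUBIC))
E
python3 -c "from h import *;look('pics/v3.png')"
```

```text
6.3 [-84.3  78.1 134.1] [ 0.   0.1 -1. ]
or (np.float64(249.44), np.float64(324.5), 50, np.int64(246), np.int64(253), np.int64(321), np.int64(328)) red (np.float64(247.1875), np.float64(310.6875), 16, np.int64(245), np.int64(249), np.int64(309), np.int64(312))
```

View pics/v3.png

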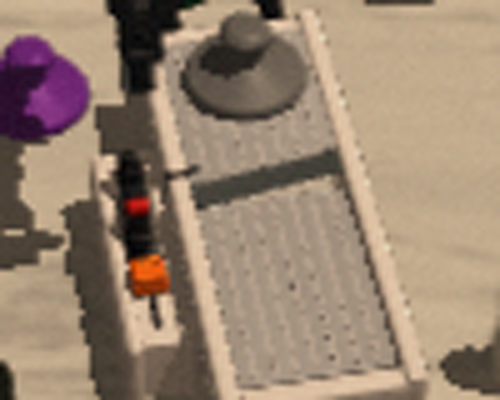

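Red has moved to (247.2,310.7), matching the 45° prediction: one click done, slicer unmoved. One more to go.

Request:
send_rows:
  targets: "0 12 0 0 0;0 25 0 0 0;0 30 0 0 0;0 30 25 0 0;0 30 48 0 0;0 30 58 0 0;0 30 60 0 0;0 26 60 0 0;0 22 60 0 0;0 18 60 0 0;0 16 60 0 0;0 14 60 0 0;0 12 60 0 0;0 12 60 0 0"

```text
time: 8.05
ee_pos: [0.4574, -0.1213, 0.0736]
tcp_rot: [180.0, -0.0, 10.2]
wrist_force: [0.2, -1.0, 1.8]
opening: 0.0856
grasp_force: 1.2
```

Request:
send_rows:
  targets: "0 -2 0 0 0;0 -4 0 0 0;0 -6 0 0 0;0 -7 0 0 0;0 -8 0 0 0;0 -9 0 0 0;0 -9 0 0 0"

```text
time: 8.93
ee_pos: [0.4554, -0.112, 0.0731]
tcp_rot: [-180.0, 0.0, 10.2]
wrist_force: [-0.7, 1.2, 0.4]
opening: 0.0855
grasp_force: 0.8
```

Request:
send_rows:
  targets: "0 0 -8 0 0;0 0 -20 0 0;0 0 -40 0 0;0 0 -60 0 0;0 0 -60 0 0"

```text
time: 9.55
ee_pos: [0.4567, -0.1127, 0.1354]
tcp_rot: [179.9, -0.2, 10.2]
wrist_force: [-0.7, -0.2, -0.2]
opening: 0.0854
grasp_force: 0.0
```

```bash
python3 -c "from h import *;look('pics/v4.png')"
```

```text
9.6 [-84.3  75.1 134.1] [-1.3 -0.2  0.4]
or (np.float64(249.48979591836735), np.float64(324.46938775510205), 49, np.int64(246), np.int64(253), np.int64(321), np.int64(328)) red (np.float64(246.0), np.float64(304.0), 15, np.int64(244), np.int64(248), np.int64(303), np.int64(305))
```

View pics/v4.png

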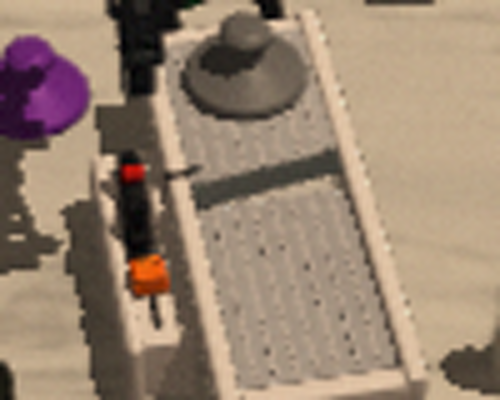

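Red is now at (246,304), level with the index line: upright. Next I shut the fingers and move behind the orange slide (rear face at about y_s -45).

Request:
send_rows:
  targets: "-1 15 0 0 255;-2 45 0 0 255;-3 80 0 0 255;-3 115 0 0 255;-3 140 0 0 255;-3 150 0 0 255;-3 150 0 0 255;-3 150 20 0 255;-3 150 45 0 255;-3 150 62 0 255;-3 150 70 0 255;-3 150 74 0 255;-3 150 74 0 255;-3 150 74 0 255"

```text
time: 11.35
ee_pos: [0.4796, -0.2607, 0.06]
tcp_rot: [180.0, -0.0, 10.2]
wrist_force: [-0.2, 0.2, -0.7]
opening: 0.0
grasp_force: 0.0
```

```bash
python3 -c "from h import *;look('pics/v5.png')"
```

```text
11.4 [-87.6 -74.9  59.9] [-0.1  0.1 -0.2]
or None red None
```

View pics/v5.png

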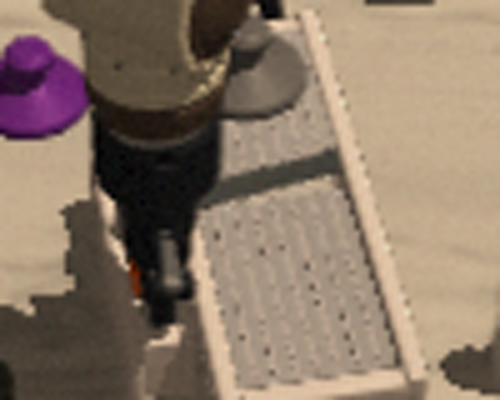

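The finger (crop (165,315)) stands behind the partly hidden orange slide (135,280), roughly on the pod's centre line. Now I push.

Request:
send_rows:
  targets: "-2 -4 0 0 255;-2 -8 0 0 255;-2 -12 0 0 255;-2 -14 0 0 255;-2 -14 0 0 255"

```text
time: 12.02
ee_pos: [0.4748, -0.2469, 0.0593]
tcp_rot: [180.0, -0.0, 10.2]
wrist_force: [0.7, -0.6, -0.0]
opening: 0.0005
grasp_force: 0.0
```

Request:
send_rows:
  targets: "0 -2 0 0 255;0 -4 0 0 255;0 -4 0 0 255"

```text
time: 12.4
ee_pos: [0.4741, -0.243, 0.0593]
tcp_rot: [180.0, -0.0, 10.2]
wrist_force: [-0.2, -0.5, -0.2]
opening: -0.0002
grasp_force: 0.4
```

Request:
send_rows:
  targets: "0 -2 0 0 255;0 -4 0 0 255;0 -4 0 0 255"

```text
time: 12.78
ee_pos: [0.4733, -0.239, 0.0593]
tcp_rot: [-180.0, 0.0, 10.2]
wrist_force: [-0.6, -0.3, 0.1]
opening: -0.0002
grasp_force: 0.4
```

Request:
send_rows:
  targets: "0 -2 0 0 255;0 -3 0 0 255;0 -3 0 0 255"

```text
time: 13.15
ee_pos: [0.473, -0.2371, 0.0594]
tcp_rot: [179.9, 0.0, 10.2]
wrist_force: [-0.3, -7.3, -1.2]
opening: 0.0002
grasp_force: 3.0
```

Force rose to 7 N, so it's either home or blocked. I back off and look.

Request:
send_rows:
  targets: "0 4 0 0 255;0 12 0 0 255;0 18 0 0 255;0 18 -20 0 255;0 18 -45 0 255;0 40 -70 0 255;0 70 -80 0 255;0 100 -80 0 255;0 125 -80 0 255;0 140 -80 0 255;0 140 -80 0 255"

```text
time: 14.52
ee_pos: [0.4974, -0.3746, 0.1388]
tcp_rot: [-180.0, 0.0, 10.1]
wrist_force: [0.0, -0.3, 0.6]
opening: -0.0
grasp_force: 0.0
```

```bash
python3 -c "
from h import *;look('pics/v6.png')
for y in(-39,-27):
  print(y,proj('side',W(-87,y,60)))"
```

```text
14.575 [ -90.  -189.5  139. ] [-0.6  0.4  0.3]
or (np.float64(247.05555555555554), np.float64(322.44444444444446), 18, np.int64(245), np.int64(249), np.int64(320), np.int64(325)) red None
-39 [249.52546908 324.15410044]
-27 [248.96651412 321.31743676]
```

View pics/v6.png

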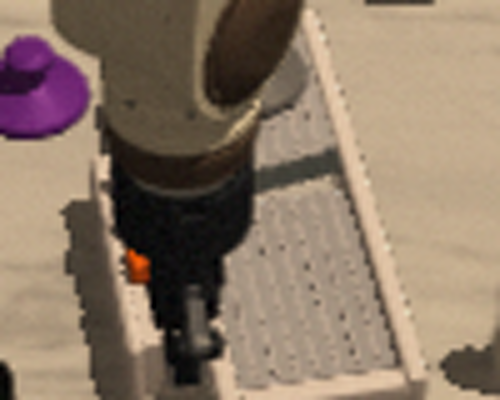

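The gripper still hides most of the slide (edge at crop (137,265)). I move aside toward the robot.

Request:
send_rows:
  targets: "0 0 -20 0 255;-10 0 -50 0 255;-40 0 -70 0 255;-80 0 -70 0 255;-120 0 -70 0 255;-150 0 -70 0 255;-160 0 -70 0 255;-160 0 -70 0 255"

```text
time: 15.58
ee_pos: [0.3402, -0.402, 0.2096]
tcp_rot: [180.0, -0.0, 10.2]
wrist_force: [0.5, 0.5, 0.2]
opening: 0.0001
grasp_force: 0.0
```

```bash
python3 -c "
from h import *;look('pics/v7.png')"
```

```text
15.625 [-249.3 -189.3  209.5] [-0.3  0.1  0.7]
or (np.float64(248.9591836734694), np.float64(321.83673469387753), 49, np.int64(245), np.int64(252), np.int64(319), np.int64(325)) red (np.float64(246.0), np.float64(304.0), 15, np.int64(244), np.int64(248), np.int64(303), np.int64(305))
```

View pics/v7.png

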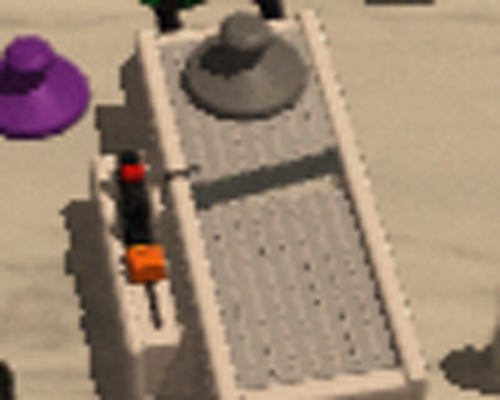

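The slide has moved 2.6 rows (about 11 mm), then met a hard stop at 7 N. Red is still upright at (246,304), and neither the slicer nor the food holder has moved. I'm handing in.

```bash
python3 -c "
from workcell import ticket;print(ticket.job_done())"
```

```text
the job is handed in; nothing more can be done
None
```

I handed the job in at about 15.6 s: two clicks brought the red lobe upright at the index line, and the lock slide went in about 11 mm to a hard stop at 7 N, which I took as fully home without a second push. In the last picture the slicer and food holder had not moved.

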